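Clamp the plate on the dividing wheel, then pull its index plunger and hold it

TASK

I am about to pipe the next line on the plate on the dividing wheel: first, with the index pin still seated, turn the lock ring by its finger knob clockwise all the way to its stop at the locked mark, so that the jaws centre and hold the plate. Then pull the index plunger's knob straight up, fully back, and keep holding it there with the pin clear of its hole so that I can turn the wheel; do not turn the wheel yourself, and finish while still holding the plunger. Leave everything else on the table where it is.

Things in the scene. Friction and masses are not known exactly. Their poses are not given: they have to be found in the camera images.
- stand: Cast grey stand of the dividing wheel, bolted down. Origin on the wheel's upright axis at table height. In its x, y frame (bearings from +x towards +y) the plunger's bracket is at 225 deg, the plunger 136 mm from the axis; bracket top 78 mm high, above it only the plunger's threaded barrel, 16 mm across (nut 23 mm, up to 84 mm high), up to 98 mm.
- wheel (a joint): Rotation (rad) of the aluminium wheel about the upright axis, anticlockwise from above positive, 0 at the start. 300 mm across, rim 48 to 58 mm high, twelve bushed index holes near its edge. Turns freely on its bearing unless the index pin sits in a hole; the seated pin holds it to about 0.01 rad.
- wheel_centre (a point): Point on the wheel's axis on the rubber face that carries the plate, 73 mm above the table.
- lock_ring (a joint): Angle (rad) of the captive steel lock ring round the plate seat. 0 to 0.3 at the start; grows when turned CLOCKWISE seen from above; 0.9 at its stop, where the line on its ear meets the locked mark (short radial line on the wheel; a dot marks the open end). Turns against 0.22 N m, about 2 N at its knob, and stays where left. It draws three jaws in, whose rollers centre the plate at the stop.
- ring_knob (a point): Grip point of the lock ring's upright black finger knob: a plain cylinder 20 mm across, 76 to 108 mm high, this point on its axis at 94 mm; it travels with the ring, 126 mm from the wheel's axis. Ear below it: 70 mm high. 45 mm or more is free on both sides along its path; plate and jaws lie inwards of it.
- locked_knob_place (a point): Where ring_knob stands when the ring is at its stop on the locked mark: 126 mm from the axis, bearing 64 deg in the stand's frame, 94 mm high. The three jaws are at bearings 30, 150 and 270 deg, their rollers' centres 112 mm from the axis when open, 101 mm when locked, and 96 mm high.
- index_pin (a joint): Lift (m) of the sprung index plunger: 0 = pin seated in the wheel's hole, 0.012 = fully back at its stop. The pin goes 10 mm deep into the wheel, so it is clear of the hole only above 0.010. Its spring pulls it down with 8 N when seated, 16 N when fully back; it has no rest position and snaps home when let go.
- pull_knob: Black ribbed mushroom knob on top of the index plunger, pulled straight up. When seated: 31 mm across from 107 to 119 mm high, top at 122 mm, narrower (22 mm) below down to 98 mm. Origin on its axis, 58 mm high when seated; rises with the pin.
- pull_grip (a point): Grip point of the mushroom knob: on its axis, 113 mm above the table when seated; rises with it.
- plate: White stoneware plate, 190 mm across, 18 mm high (rim at 91 mm), about 0.35 kg, standing on the rubber face of the wheel between the three jaws, a few mm off centre at the start. Origin at the centre of its underside.
- dropper_a: small amber dropper bottle with a white cap, 27 mm across, 66 mm tall, standing beside the stand; origin at the centre of its underside. Leave alone.
- dropper_b: the same kind of dropper bottle, 75 mm tall, beside the first; origin at the centre of its underside. Leave alone.
- squeeze_bottle: white squeeze bottle with a pointed nozzle, 50 mm across, 133 mm tall, beyond the wheel; origin at the centre of its underside. Leave alone.
- spatula: spatula with a wooden handle and a red head, 270 mm long, 12 mm thick, lying on the left of the wheel; origin under its middle, x along it towards the head. Leave alone.
- whisk: steel balloon whisk, 280 mm long, 52 mm high, lying further left; origin under its middle, x along it towards the wires. Leave alone.
- saucepan: dark saucepan with a wooden handle, 170 mm across, 85 mm deep; origin at the centre of its underside. Leave alone.
- bowl: blue plastic bowl, 136 mm across, 60 mm tall; origin at the centre of its underside. Leave alone.
- jug: clear measuring jug with a handle, 104 mm across, 120 mm tall; origin at the centre of its underside. Leave alone.

How it is judged (in metres and radians):
On the way, in this order (a step that is already met when the one before it is completed fails the run):
1. with the index pin seated, the lock ring is turned to its stop at the locked mark and the plate is centred (value of joint lock_ring above 0.84 rad and value of joint index_pin below 0.004 m and horizontal distance between plate and wheel_centre below 0.003 m), for 0.2 s.
2. the index plunger is pulled fully back by the fingers (value of joint index_pin above 0.0105 m and contact force between the fingers and pull_knob above 3 N), for 0.3 s.
At the end, for the whole second after the job is handed in: The gripper's fingers hold the plunger's knob with the plunger at least 10.5 mm up of its 12 mm; the lock ring is within 0.06 rad of its stop at the locked mark; the plate lies flat on the wheel, centred within 3 mm; the wheel is within 0.09 rad of where it stood (all of step 2 and value of joint lock_ring above 0.84 rad and horizontal distance between plate and wheel_centre below 0.003 m and angle between plate's own z axis and vertical below 0.05 rad and z of plate in the frame of wheel_centre between -0.004 and 0.004 m and value of joint wheel between -0.09 and 0.09 rad); the arm keeps its last pose, push and grip.
It fails at once if the plunger is pulled out of the wheel before the ring is locked (value of joint index_pin above 0.006 m and value of joint lock_ring below 0.8 rad).
It fails at once if the plate is tipped or lifted off the wheel (angle between plate's own z axis and vertical above 0.15 rad or z of plate in the frame of wheel_centre above 0.015 m or horizontal distance between plate and wheel_centre above 0.02 m).
It fails at once if something else on the table is moved by more than 30 mm (distance of any of dropper_a, dropper_b, squeeze_bottle, spatula, whisk, saucepan, bowl, jug from where it was at the start of the episode above 0.03 m).
It also fails if it takes over 45 s, if anything falls off the work surface, if the arm or the gripper's body presses on something with over 40 N, if the wrist force passes 120 N, or if a joint passes its speed limit or range.

ROBOT

A 6-joint arm with a two-finger parallel gripper is mounted at the origin on the work surface. World frame = base frame: x ahead of the robot, y to its left, z up, the work surface at z = 0. Lengths are in m, angles in degrees, forces in N, time in s.
With the tool pointing down it reaches from about 0.4 to 0.825 m from the base axis. Payload 7 kg.
Tool frame: the origin (TCP) lies at the very end of the fingers, on their centre line; the grasp point (between the pads) lies 19 mm behind it (r.grip_depth is the distance from the TCP to the grasp point, in m); z points along the fingers, y is the line along which they close (so a half turn about z gives the same grasp; the last joint's range is limited). The gripper opens to 88 mm and grips with 3 to 60 N. Pads are 19 mm wide; open, the fingers measure 130 mm over their backs; the gripper's body (78 mm by 193 mm) begins 47 mm behind the grasp point.
Start: joints at [85.09, 20.546, 0.682, 0, -70.136, -16.507], TCP at [0.246, 0.628, 0.227] pointing down, gripper open.
Joint ranges: [-176.03, 176.03], [-82.01, 121.73], [-58.28, 71.71], [-173.87, 95.51], [-174.79, -0.11], [-173.66, 173.66]. Speed limits (degrees/s): [136.94, 136.94, 172.46, 180, 180, 180].

INTERFACE

Orientations are given as [roll, pitch, yaw] about the fixed x, y, z axes, in that order (R = Rz(yaw) Ry(pitch) Rx(roll)).
In Python, from plant import r gives the robot as it stands.
- The arm moves only by the tool play_rows, never from a script. Its argument "rows" is a list that holds one entry, the list of rows, each a list of 5 numbers: the closure, from 0 (fully open) to 1 (shut), then the shift along the tool's x, y, z each as a share of 0.5 m, from -1 to 1, then the turn about the tool's z as a share of 1.5 rad, from -1 to 1. A call has exactly 8 rows; each row is the pose to reach, as a shift and turn from the pose commanded when the call began, along the tool's axes at that moment; what a row does not reach only later rows make up. A row lasts 1/12 s, in which the tool goes at most 41.7 mm and 7.16 degrees, less where a joint would pass 70% of its speed; a pose out of reach is approached as far as the arm can. A call with a number of a shift or a turn outside -1 to 1 is refused whole. A call with a gripper value outside its range is refused whole. The fingers move at their own pace and stop on an object; "squeeze" is the grip in N (left out, the last holds). Time passes only in rows, so rows that repeat a pose let the fingers close, or fill a call up. It gives the time, the measured TCP pose, the force, the opening and the grip force at its end, in the units of the state.
- r.get_state(): the state, without advancing time (a new reading comes with each control period).
- r.capture(name): name is "scene" or "top" or "wrist"; returns the picture (480x640x3 uint8, red, green, blue); there is no depth.
- r.camera_info(name): a dict with "fovy" (degrees; the focal length in pixels is half the picture's height over the tangent of half this angle, whatever the lens; pixels are square), "cx", "cy" (the principal point, pixels), "pose" (4x4, takes a point from camera to world coordinates). Camera axes: x right, y down, z forward; pixel columns grow to the right and rows downward; lengths in m; the calibration is good to about 2 mm. A picture is of the moment at which its call begins: read the wrist's pose just before it. camera_info takes no time and is no camera call; for the wrist camera it gives the pose at the moment of the call.
- r.close_job(): hands the job in; it is judged then, once.
The state is a dict: "time_s": time; "joints": joint angles; "qd": joint speeds; "joint_torque": joint torques, N m; "tcp_pos": TCP position; "eef_rot": TCP orientation; "contact_force": force on the tool from outside, world axes, zero at the start; "moment": the same for the moment, N m; "gripper_width": finger opening in m; "gripper_force": force on a finger pad.
Only numpy, scipy, OpenCV 4.12 (cv2) and the standard library are available. Lean on these libraries where they do the work, as an engineer would, in place of code of your own. Each camera call takes 0.05 s, during which the arm holds its last target. There are 200 camera calls.

## Working session

There is one attempt and no reset: what is moved stays moved. The work goes in short steps, Python scripts to look and compute and a tool call to move; the robot and the scene stay as the last step left them, time stands still between calls to the robot, and variables do not carry over. Pictures are saved under pics/ and viewed, at most 10 in all, crops included, and the job is handed in when it is done.

Besides the shell and the picture viewer there is one more tool, called after ">>>" as name(argument=value, ...), one argument or row to a line, values as JSON. play_rows: Moves the arm, as the interface text tells. Its arguments: {"type":"object","properties":{"rows":{"type":"array","items":{"type":"array","items":{"type":"array","items":{"type":"number"}}}},"squeeze":{"type":"number"}},"required":["rows"]}

```bash
mkdir -p pics; ls
python3 - <<'E'
from plant import r
import cv2,numpy as np
s=r.get_state(); print({k:np.round(v,3).tolist() for k,v in s.items()}, r.grip_depth)
for n in("scene","top"):
    c=r.camera_info(n); print(n,c['fovy'],c['cx'],c['cy'],np.round(c['pose'],4).tolist(), c.keys())
    cv2.imwrite(f"pics/{n}0.png",r.capture(n)[:,:,::-1])
E
```

```text
pics
{'time_s': 0.0, 'joints': [85.091, 20.59, 0.632, -0.021, -70.135, -16.506], 'qd': [-0.075, -0.045, 0.049, 0.054, -0.019, 0.038], 'joint_torque': [-0.003, -58.271, 29.305, 6.997, 0.007, -0.0], 'tcp_pos': [0.246, 0.628, 0.226], 'eef_rot': [179.904, -0.007, -21.422], 'contact_force': [-0.281, -0.548, 0.371], 'moment': [-0.013, -0.055, -0.007], 'gripper_force': 0.0, 'gripper_width': 0.088} 0.0188
scene 44.45416205923051 334.1942519192543 249.91442618047702 [[-0.2237, 0.5842, -0.7802, 1.7467], [0.9747, 0.1341, -0.179, 0.3294], [0.0001, -0.8005, -0.5994, 1.0246], [0.0, 0.0, 0.0, 1.0]] dict_keys(['fovy', 'cx', 'cy', 'pose'])
top 43.07952399326838 319.87456226829875 249.41667218678245 [[0.0296, -0.9826, 0.1833, 0.2844], [-0.9996, -0.0292, 0.0046, 0.0376], [0.0008, -0.1834, -0.983, 1.5816], [0.0, 0.0, 0.0, 1.0]] dict_keys(['fovy', 'cx', 'cy', 'pose'])
```

View pics/scene0.png

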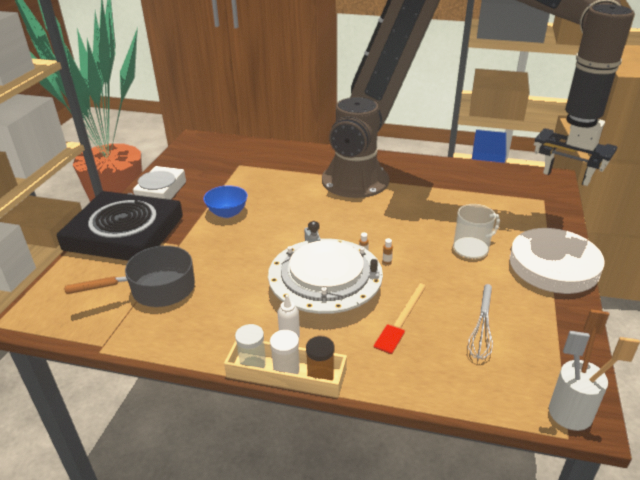

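View pics/top0.png

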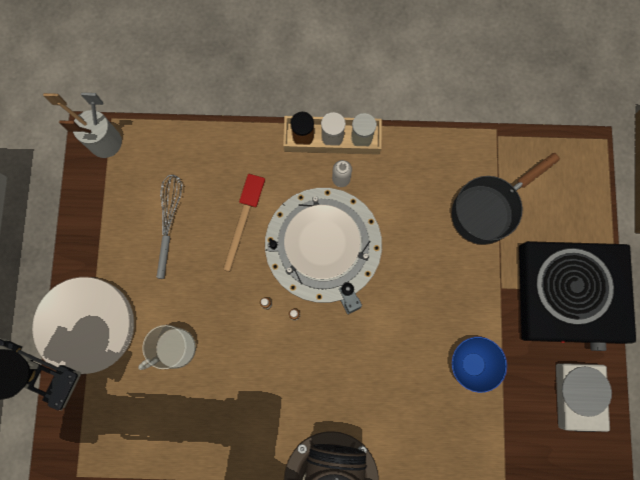

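The scene view shows the wheel at about (325,272), the pull knob at (313,227) and the ring knob at (374,268). In the top view the wheel is at (324,244), the pull knob at (348,289), the ring knob at (272,244), and the droppers at (266,302) and (294,314).

```bash
cat > h.py <<'E'
import numpy as np,cv2
from plant import r
def ray(c,uv):
    f=240/np.tan(np.radians(c['fovy']/2)); P=np.array(c['pose'])
    d=P[:3,:3]@np.array([(uv[0]-c['cx'])/f,(uv[1]-c['cy'])/f,1]); return P[:3,3],d/np.linalg.norm(d)
def plane(c,uv,z):
    o,d=ray(c,uv); return o+d*(z-o[2])/d[2]
def tri(*rays):
    A=sum(np.eye(3)-np.outer(d,d) for o,d in rays); b=sum((np.eye(3)-np.outer(d,d))@o for o,d in rays)
    p=np.linalg.solve(A,b); return p,[round(1e3*np.linalg.norm(np.cross(p-o,d)),1) for o,d in rays]
def dark(im,uv,h=16,t=50):
    x,y=map(int,uv); m=(im[y-h:y+h,x-h:x+h].max(2)<t).astype(np.uint8)
    n,l,s,c=cv2.connectedComponentsWithStats(m)
    return [(np.round(c[i]+[x-h,y-h],1).tolist(),(s[i][:5]+[x-h,y-h,0,0,0]).tolist()) for i in range(1,n) if s[i][4]>12]
E
python3 - <<'E'
from h import *
T=cv2.imread('pics/top0.png');S=cv2.imread('pics/scene0.png')
for im,p in((T,(348,289)),(T,(272,244)),(S,(313,227)),(S,(374,268))): print(p,dark(im,p))
ct,cs=r.camera_info('top'),r.camera_info('scene')
for n,a,b in(("pull",(348,288.5),(313,226)),("ring",(272,244),(374,268))): print(n,tri(ray(ct,a),ray(cs,b)))
# wheel outline in top: bright low-sat region
hsv=cv2.cvtColor(T,cv2.COLOR_BGR2HSV); m=((hsv[:,:,1]<60)&(hsv[:,:,2]>90)).astype(np.uint8)
q=np.zeros_like(m);q[170:320,240:400]=m[170:320,240:400]; q=cv2.morphologyEx(q,cv2.MORPH_OPEN,np.ones((3,3),np.uint8))
cn=max(cv2.findContours(q,0,1)[0],key=cv2.contourArea)
W=np.array([plane(ct,p,.058)[:2] for p in cn[:,0]])
# robust circle fit radius .15
from scipy.optimize import least_squares
f=least_squares(lambda v:np.hypot(*(W-v[:2]).T)-v[2],[*W.mean(0),.15],loss='soft_l1',f_scale=.001)
print('wheel c,R',f.x, np.percentile(abs(f.fun),[50,90]))
v=cv2.resize(T[170:330,230:410],None,fx=4,fy=4,interpolation=cv2.INTER_CUBIC)
w=cv2.resize(S[210:320,255:400],None,fx=4,fy=4,interpolation=cv2.INTER_CUBIC)
cv2.imwrite('pics/tz.png',np.hstack([v[:600]])[:600]);cv2.imwrite('pics/sz.png',w)
E
```

```text
(348, 289) [([347.0, 288.7], [341, 283, 13, 12, 103])]
(272, 244) [([272.6, 243.8], [269, 239, 8, 10, 53])]
(313, 227) []
(374, 268) []
pull (array([ 0.46382871, -0.02566933,  0.11098067]), [np.float64(1.0), np.float64(1.0)])
ring (array([0.57406557, 0.1652433 , 0.08331434]), [np.float64(0.0), np.float64(0.0)])
wheel c,R [0.58248744 0.036348   0.14688578] [0.00299032 0.01993864]
```

View pics/tz.png

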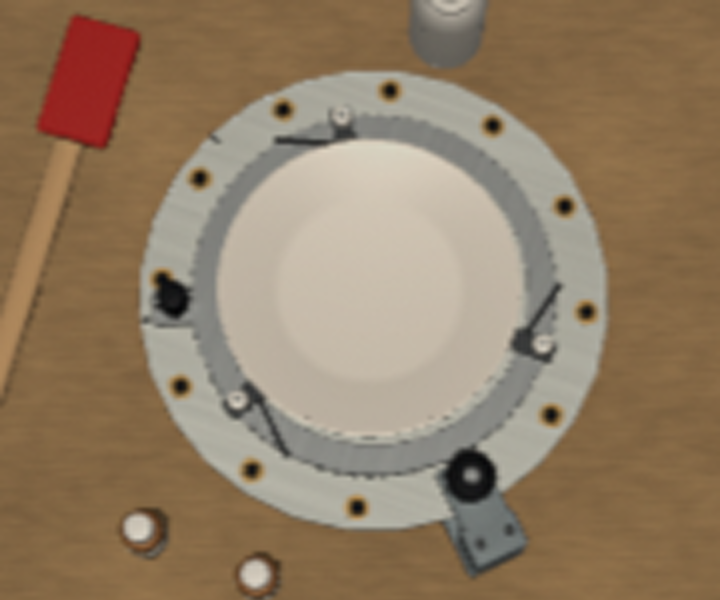

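View pics/sz.png

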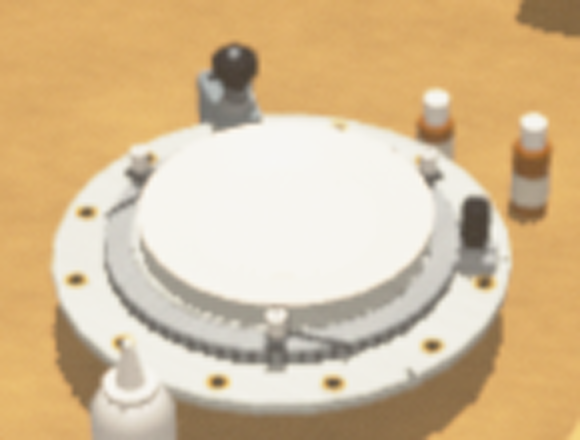

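The zoomed views show the wheel's outline, its index holes, and the locked mark at top pixel (283.8,204.2). The ring knob is at (273,244) and the pull knob at (347,289). The ring knob travels clockwise, which is up in the image. In the scene view the pull knob is at (313.5,226.5) and the ring knob spans rows 259–272 at column 374.

Run:
```python
from h import *
from scipy.optimize import least_squares
T=cv2.imread('pics/top0.png')
ct,cs=r.camera_info('top'),r.camera_info('scene')
h=np.array([(283,110),(390,91),(493,125),(565,206),(586,312),(551,415),(357,507),(252,470),(180,386),(200,178)])/4+[230,170]-.375
W=np.array([plane(ct,p,.058)[:2] for p in h])
f=least_squares(lambda v:np.hypot(*(W-v[:2]).T)-v[2],[.58,.036,.14]); c=f.x[:2]; print('top holes',f.x,abs(f.fun).max())
a=np.degrees(np.arctan2(*(W-c).T[::-1])); print(np.round(a%30,1))
hs=np.array([(87,212),(76,280),(218,382),(333,383),(432,346),(484,283)])/4+[255,210]-.375
Ws=np.array([plane(cs,p,.058)[:2] for p in hs]); R=f.x[2]
g=least_squares(lambda v:np.hypot(*(Ws-v[:2]).T)-R,c); print('scene holes',g.x,abs(g.fun).max())
for n,uv,z in(("pull",(346.9,288.5),.115),("ring",(272.8,243.8),.1),("mark",(283.6,203.9),.058),("drA",(266,302),.07),("drB",(294,313),.07)):
    p=plane(ct,uv,z)[:2]; d=p-c; print(n,p.round(4),np.hypot(*d).round(4),np.degrees(np.arctan2(d[1],d[0])).round(2))
p,e=tri(ray(ct,(347.1,288.5)),ray(cs,(313.4,226.3))); print('pull tri',p,e)
p,e=tri(ray(ct,(272.8,243.8)),ray(cs,(373.7,265))); print('ring tri',p,e)
p=plane(cs,(313.4,226.3),.115)[:2]-g.x; print('scene pull',np.hypot(*p),np.degrees(np.arctan2(p[1],p[0])))
```

```text
top holes [0.5841503  0.03701957 0.13593367] 0.0004086447616382105
[27.3 27.2 27.2 27.2 27.2 27.2 27.2 27.2 27.1 27.1]
scene holes [0.5853621  0.03827713] 0.00045126024824290734
pull [ 0.4635 -0.0238] 0.1351 -153.24
ring [0.5714 0.1618] 0.1255 95.83
mark [0.6854 0.1421] 0.1459 46.06
drA [0.4292 0.1748] 0.2073 138.34
drB [0.404  0.1042] 0.1922 159.56
pull tri [ 0.46396193 -0.02399971  0.11029146] [np.float64(0.5), np.float64(0.5)]
ring tri [0.57287036 0.16321461 0.09184314] [np.float64(0.7), np.float64(0.7)]
scene pull 0.1295589960685327 -152.44031312587018
```

>>> play_rows(
  rows=[
    [[0.5,0.06,0.04,0,0.05],[0.5,0.12,0.08,0,0.1],[0.5,0.19,0.12,0,0.15],[0.5,0.26,0.17,0,0.2],[0.5,0.33,0.22,0,0.25],[0.5,0.4,0.26,0,0.3],[0.5,0.47,0.31,0,0.36],[0.5,0.47,0.31,0,0.36]],
  ],
  squeeze=10,
)

```text
time_s: 0.77
tcp_pos: [0.4107, 0.3931, 0.2265]
eef_rot: [179.9, -0.0, -52.9]
contact_force: [-1.3, 0.8, -0.7]
gripper_width: 0.0452
gripper_force: 0.0
```

```bash
cat >> h.py <<'E'
def go(xy,z,yaw):
    s=r.get_state(); y0=np.radians(s['eef_rot'][2]); d=np.array([*xy,z])-s['tcp_pos']
    sh=np.array([d[0]*np.cos(y0)+d[1]*np.sin(y0), d[0]*np.sin(y0)-d[1]*np.cos(y0), -d[2]])/.5
    t=-((yaw-s['eef_rot'][2]+180)%360-180); print('t',round(s['time_s'],2),'tcp',np.round(s['tcp_pos'],4),np.round(s['eef_rot'],2),'F',np.round(s['contact_force'],1),'w',round(s['gripper_width'],4),round(s['gripper_force'],1),'-> share',sh.round(4),'turn',round(np.radians(t)/1.5,4))
E
python3 -c "
from h import *
go((.572,.163),.2,-84.2)"
```

```text
t 0.77 tcp [0.4107 0.3931 0.2265] [ 1.7993e+02 -4.0000e-02 -5.2880e+01] F [-1.3  0.8 -0.7] w 0.0452 0.0 -> share [0.5616 0.0205 0.053 ] turn 0.3644
```

>>> play_rows(
  rows=[
    [[0.5,0.08,0,0.01,0.05],[0.5,0.16,0.01,0.02,0.1],[0.5,0.24,0.01,0.03,0.15],[0.5,0.32,0.01,0.04,0.2],[0.5,0.4,0.02,0.05,0.25],[0.5,0.48,0.02,0.053,0.3],[0.5,0.56,0.02,0.053,0.364],[0.5,0.56,0.02,0.053,0.364]],
  ],
)

```text
time_s: 1.43
tcp_pos: [0.5742, 0.1654, 0.1991]
eef_rot: [179.9, -0.1, -84.2]
contact_force: [-0.0, 1.4, -0.1]
gripper_width: 0.0441
gripper_force: 0.0
```

```bash
python3 -c "
from h import *
go((.572,.163),.082,-84.2)
c=r.camera_info('wrist'); im=r.capture('wrist')[:,:,::-1]; cv2.imwrite('pics/w1.png',im); np.save('w1.npy',c)
f=240/np.tan(np.radians(c['fovy']/2)); P=np.array(c['pose']); print(f,P.round(3).tolist())
for n,p in (('ringtop',(.572,.163,.108)),('ringlow',(.572,.163,.076)),('ctr',(.5847,.0376,.073)),('pull',(.4637,-.0246,.122))):
    q=P[:3,:3].T@(np.array(p)-P[:3,3]); print(n,(q[:2]/q[2]*f+[c['cx'],c['cy']]).round(1))
"
```

```text
t 1.43 tcp [0.5742 0.1654 0.1991] [ 1.7993e+02 -1.0000e-01 -8.4230e+01] F [-0.   1.4 -0.1] w 0.0441 0.0 -> share [0.0043 0.0049 0.2343] turn -0.0003
345.6736322720662 [[-0.995, -0.097, -0.025, 0.581], [-0.1, 0.965, 0.242, 0.098], [0.0, 0.244, -0.97, 0.357], [0.0, 0.0, 0.0, 1.0]]
ringtop [324.  239.1]
ringlow [323.7 229.4]
ctr [323.8  65.8]
pull [542.4 -47.1]
```

View pics/w1.png

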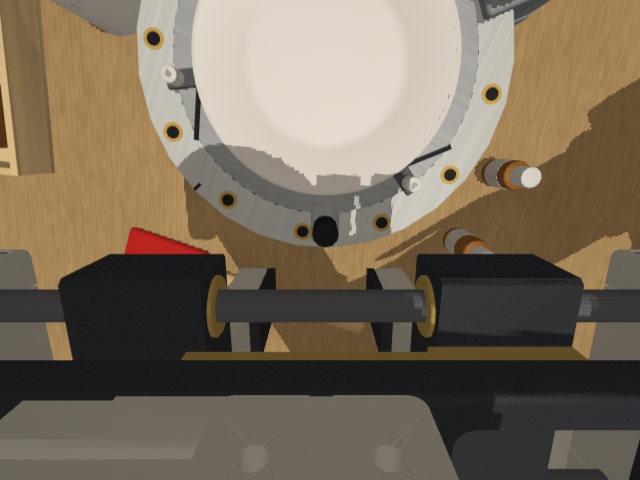

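The wrist view shows the knob centred between the fingers, spanning about columns 312–339 and rows 216–247. Seven index holes are visible around it.

```bash
python3 -c "
from h import *
from scipy.optimize import least_squares
c=np.load('w1.npy',allow_pickle=True).item(); im=cv2.imread('pics/w1.png')
m=(im.max(2)<45).astype(np.uint8); n,l,s,ce=cv2.connectedComponentsWithStats(m)
i=l[233,326]; print(s[i],ce[i])
h=np.array([(153,38),(173,132),(228,200),(303,231),(382,222),(450,175),(492,94)])
W=np.array([plane(c,p,.058)[:2] for p in h])
f=least_squares(lambda v:np.hypot(*(W-v[:2]).T)-.136,[.58,.037]); C=f.x; print('ctr',C,abs(f.fun).max(),(np.degrees(np.arctan2(*(W-C).T[::-1]))%30).round(1))
x,y,w,hh,_=s[i]; R=w/2
p=plane(c,(x+R-.5,y+hh-R-.5),.108)[:2]; d=p-C; print('knob top',p,np.hypot(*d),np.degrees(np.arctan2(d[1],d[0])))
ct=r.camera_info('top'); print(tri(ray(c,ce[i]),ray(ct,(272.8,243.8))))
"
```

```text
[312 216  26  31 628] [324.76433121 231.1910828 ]
ctr [0.58336849 0.03474427] 0.00041976911665558836 [27.1 27.3 27.3 27.4 27.4 27.1 27.1]
knob top [0.5721018  0.15866474] 0.12443158949887892 95.19497475221152
(array([0.57215172, 0.16149049, 0.09270974]), [np.float64(1.2), np.float64(1.2)])
```

>>> play_rows(
  rows=[
    [[0.5,0.006,0.005,0.04,0],[0.5,0.006,0.005,0.08,0],[0.5,0.006,0.005,0.12,0],[0.5,0.006,0.005,0.15,0],[0.5,0.006,0.005,0.18,0],[0.5,0.006,0.005,0.21,0],[0.5,0.006,0.005,0.234,0],[0.5,0.006,0.005,0.234,0]],
  ],
)

```text
time_s: 2.15
tcp_pos: [0.5675, 0.1671, 0.0803]
eef_rot: [179.7, -0.1, -83.6]
contact_force: [-0.5, -0.6, -0.2]
gripper_width: 0.0439
gripper_force: 0.0
```

>>> play_rows(
  rows=[
    [[0.8,0,0,0,0],[0.8,0,0,0,0],[0.8,0,0,0,0],[0.8,0,0,0,0],[0.8,0,0,0,0],[0.8,0,0,0,0],[0.8,0,0,0,0],[0.8,0,0,0,0]],
  ],
  squeeze=10,
)

```text
time_s: 2.82
tcp_pos: [0.5703, 0.1676, 0.0839]
eef_rot: [-179.9, 0.0, -83.6]
contact_force: [-0.4, 1.4, 6.2]
gripper_width: 0.0197
gripper_force: 10.0
```

```bash
python3 -c "
from h import *
C=np.array([.5843,.0367])
s=r.get_state(); b0=95.6
for b in (83,71,59,46.2,44.5):
    p=C+.126*np.array([np.cos(np.radians(b)),np.sin(np.radians(b))]); go(p,s['tcp_pos'][2],b-180)
"
```

```text
t 2.82 tcp [0.5703 0.1676 0.0839] [-1.799e+02  4.000e-02 -8.363e+01] F [-0.4  1.4  6.2] w 0.0197 10.0 -> share [ 0.0181 -0.0571 -0.    ] turn 0.1556
t 2.82 tcp [0.5703 0.1676 0.0839] [-1.799e+02  4.000e-02 -8.363e+01] F [-0.4  1.4  6.2] w 0.0197 10.0 -> share [ 0.0356 -0.1068 -0.    ] turn 0.2952
t 2.82 tcp [0.5703 0.1676 0.0839] [-1.799e+02  4.000e-02 -8.363e+01] F [-0.4  1.4  6.2] w 0.0197 10.0 -> share [ 0.063  -0.1518 -0.    ] turn 0.4349
t 2.82 tcp [0.5703 0.1676 0.0839] [-1.799e+02  4.000e-02 -8.363e+01] F [-0.4  1.4  6.2] w 0.0197 10.0 -> share [ 0.1019 -0.1924 -0.    ] turn 0.5838
t 2.82 tcp [0.5703 0.1676 0.0839] [-1.799e+02  4.000e-02 -8.363e+01] F [-0.4  1.4  6.2] w 0.0197 10.0 -> share [ 0.1077 -0.1971 -0.    ] turn 0.6036
```

>>> play_rows(
  rows=[
    [[0.8,0.004,-0.008,0,0.02],[0.8,0.006,-0.016,0,0.04],[0.8,0.008,-0.024,0,0.06],[0.8,0.01,-0.032,0,0.08],[0.8,0.012,-0.04,0,0.1],[0.8,0.015,-0.048,0,0.13],[0.8,0.018,-0.056,0,0.155],[0.8,0.018,-0.056,0,0.155]],
  ],
)

```text
time_s: 3.48
tcp_pos: [0.6013, 0.1655, 0.084]
eef_rot: [-179.7, 0.4, -97.0]
contact_force: [2.8, 14.6, -0.1]
gripper_width: 0.0197
gripper_force: 10.0
```

```bash
python3 -c "
from h import *
C=np.array([.5843,.0367])
s=r.get_state()
p=s['tcp_pos'][:2]-C; print(np.hypot(*p),np.degrees(np.arctan2(p[1],p[0])))
for b in (71,59):
    p=C+.126*np.array([np.cos(np.radians(b)),np.sin(np.radians(b))]); go(p,s['tcp_pos'][2],b-180)
"
```

```text
0.12989317814221402 82.49981248447618
t 3.48 tcp [0.6013 0.1655 0.084 ] [-179.72    0.37  -97.04] F [ 2.8 14.6 -0.1] w 0.0197 10.0 -> share [ 0.0132 -0.0501 -0.    ] turn 0.1392
t 3.48 tcp [0.6013 0.1655 0.084 ] [-179.72    0.37  -97.04] F [ 2.8 14.6 -0.1] w 0.0197 10.0 -> share [ 0.0295 -0.1002 -0.    ] turn 0.2788
```

>>> play_rows(
  rows=[
    [[0.8,-0.004,-0.008,0,0.02],[0.8,-0.004,-0.016,0,0.04],[0.8,-0.003,-0.024,0,0.06],[0.8,-0.002,-0.032,0,0.08],[0.8,-0.001,-0.04,0,0.1],[0.8,0,-0.046,0,0.12],[0.8,0.002,-0.052,0,0.139],[0.8,0.002,-0.052,0,0.139]],
  ],
)

```text
time_s: 4.15
tcp_pos: [0.6264, 0.1595, 0.084]
eef_rot: [-179.8, 0.3, -109.0]
contact_force: [2.8, 8.9, 2.4]
gripper_width: 0.0198
gripper_force: 10.0
```

```bash
python3 -c "
from h import *
C=np.array([.5843,.0367])
s=r.get_state()
p=s['tcp_pos'][:2]-C; print(np.hypot(*p),np.degrees(np.arctan2(p[1],p[0])))
for b in (59,46):
    p=C+.13*np.array([np.cos(np.radians(b)),np.sin(np.radians(b))]); go(p,s['tcp_pos'][2],b-180)
"
```

```text
0.12979811984724685 71.06320940286143
t 4.15 tcp [0.6264 0.1595 0.084 ] [-179.82    0.27 -108.97] F [2.8 8.9 2.4] w 0.0198 10.0 -> share [ 0.0053 -0.0543 -0.    ] turn 0.14
t 4.15 tcp [0.6264 0.1595 0.084 ] [-179.82    0.27 -108.97] F [2.8 8.9 2.4] w 0.0198 10.0 -> share [ 0.024  -0.1102 -0.    ] turn 0.2913
```

>>> play_rows(
  rows=[
    [[0.8,-0.004,-0.008,0,0.02],[0.8,-0.004,-0.016,0,0.04],[0.8,-0.003,-0.024,0,0.06],[0.8,-0.002,-0.032,0,0.08],[0.8,-0.001,-0.04,0,0.1],[0.8,0,-0.047,0,0.12],[0.8,0.002,-0.054,0,0.14],[0.8,0.002,-0.054,0,0.14]],
  ],
)

```text
time_s: 4.82
tcp_pos: [0.651, 0.148, 0.0839]
eef_rot: [-179.9, 0.1, -121.0]
contact_force: [1.6, 2.3, 4.4]
gripper_width: 0.0195
gripper_force: 10.0
```

```bash
python3 -c "
from h import *
C=np.array([.5843,.0367])
s=r.get_state()
p=s['tcp_pos'][:2]-C; print(np.hypot(*p),np.degrees(np.arctan2(p[1],p[0])))
for b in (46.2,44.5):
    p=C+.13*np.array([np.cos(np.radians(b)),np.sin(np.radians(b))]); go(p,s['tcp_pos'][2],b-180)
"
```

```text
0.12970412156695182 59.068028117202566
t 4.82 tcp [0.651  0.148  0.0839] [-1.7990e+02  1.4000e-01 -1.2103e+02] F [1.6 2.3 4.4] w 0.0195 10.0 -> share [ 0.0058 -0.0579 -0.    ] turn 0.1486
t 4.82 tcp [0.651  0.148  0.0839] [-1.7990e+02  1.4000e-01 -1.2103e+02] F [1.6 2.3 4.4] w 0.0195 10.0 -> share [ 0.0077 -0.0654 -0.    ] turn 0.1684
```

>>> play_rows(
  rows=[
    [[0.8,0,-0.008,0,0.02],[0.8,0,-0.016,0,0.04],[0.8,0.001,-0.024,0,0.06],[0.8,0.002,-0.032,0,0.08],[0.8,0.003,-0.04,0,0.1],[0.8,0.004,-0.048,0,0.125],[0.8,0.006,-0.056,0,0.145],[0.8,0.006,-0.058,0,0.148]],
  ],
)

```text
time_s: 5.48
tcp_pos: [0.6739, 0.1303, 0.0839]
eef_rot: [-179.9, 0.1, -133.7]
contact_force: [0.5, 3.5, 6.6]
gripper_width: 0.0196
gripper_force: 10.0
```

```bash
python3 -c "
from h import *
C=np.array([.5843,.0367])
s=r.get_state()
p=s['tcp_pos'][:2]-C; print(np.hypot(*p),np.degrees(np.arctan2(p[1],p[0])))
go(p+C,s['tcp_pos'][2],-133.8)
T=r.capture('top')[:,:,::-1]; cv2.imwrite('pics/t2.png',T); print(dark(T,(290,212),16,45))
cv2.imwrite('pics/tz2.png',cv2.resize(T[170:320,230:410],None,fx=4,fy=4,interpolation=cv2.INTER_CUBIC))
"
```

```text
0.1295757102459141 46.262372466567214
t 5.48 tcp [0.6739 0.1303 0.0839] [-1.7994e+02  1.2000e-01 -1.3373e+02] F [0.5 3.5 6.6] w 0.0196 10.0 -> share [-0.  0. -0.] turn 0.0008
[([286.2, 201.9], [274, 196, 32, 23, 305]), ([287.9, 215.5], [284, 212, 9, 9, 24])]
```

View pics/tz2.png

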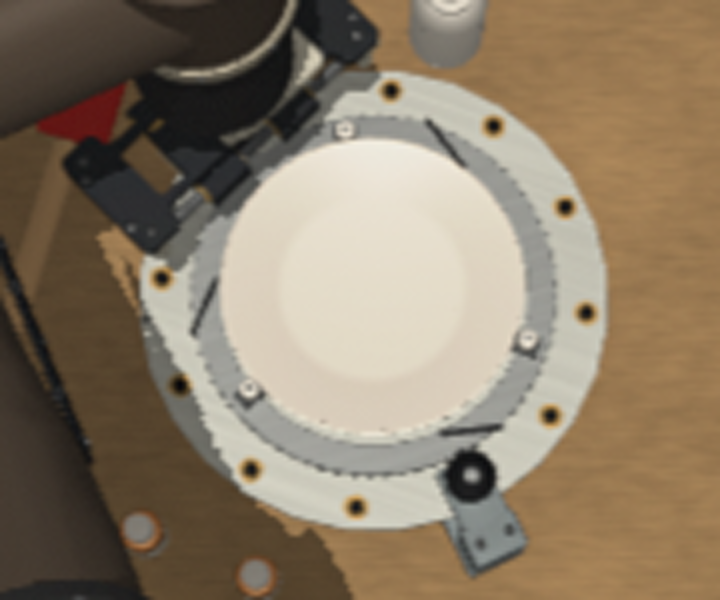

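The rollers have drawn in to the plate and the holes have not moved. The tangential force is only about 2 N, so the ring is not yet hard on its stop and I'll push on gently.

>>> play_rows(
  rows=[
    [[0.8,0,-0.002,0,0.003],[0.8,0,-0.004,0,0.006],[0.8,0,-0.006,0,0.009],[0.8,0,-0.008,0,0.012],[0.8,0,-0.01,0,0.015],[0.8,0,-0.01,0,0.018],[0.8,0,-0.01,0,0.02],[0.8,0,-0.01,0,0.02]],
  ],
)

```text
time_s: 6.2
tcp_pos: [0.6743, 0.1296, 0.0837]
eef_rot: [179.8, 0.0, -135.3]
contact_force: [-12.0, 15.0, 13.6]
gripper_width: 0.0192
gripper_force: 10.0
```

>>> play_rows(
  rows=[
    [[0.8,0,-0.002,0,0],[0.8,0,-0.003,0,0],[0.8,0,-0.004,0,0],[0.8,0,-0.005,0,0],[0.8,0,-0.006,0,0],[0.8,0,-0.006,0,0],[0.8,0,-0.006,0,0],[0.8,0,-0.006,0,0]],
  ],
)

```text
time_s: 6.87
tcp_pos: [0.6762, 0.1276, 0.0837]
eef_rot: [179.8, 0.0, -135.3]
contact_force: [-13.5, 16.2, 12.9]
gripper_width: 0.0248
gripper_force: 10.0
```

```bash
python3 -c "
from h import *
C=np.array([.5843,.0367])
s=r.get_state()
p=s['tcp_pos'][:2]-C; print(np.hypot(*p),np.degrees(np.arctan2(p[1],p[0])))
go(p+C,s['tcp_pos'][2],-135)
"
```

```text
0.12926198835732935 44.69502864109115
t 6.87 tcp [0.6762 0.1276 0.0837] [ 1.7978e+02  4.0000e-02 -1.3533e+02] F [-13.5  16.2  12.9] w 0.0248 10.0 -> share [-0.  0. -0.] turn -0.0038
```

The force rose to about 20 N at the stop with no further knob motion. Now I'll open and lift.

>>> play_rows(
  rows=[
    [[0.8,0,0.005,0,0],[0.5,0,0.005,0,0],[0.5,0,0.005,0,0],[0.5,0,0.005,0,0],[0.5,0,0.005,0,0],[0.5,0,0.005,0,0],[0.5,0,0.005,0,0],[0.5,0,0.005,0,0]],
  ],
)

```text
time_s: 7.53
tcp_pos: [0.6766, 0.1258, 0.0828]
eef_rot: [180.0, -0.0, -135.4]
contact_force: [0.9, -0.3, -0.7]
gripper_width: 0.0437
gripper_force: 0.0
```

>>> play_rows(
  rows=[
    [[0.5,0,0,-0.03,0],[0.5,0,0,-0.07,0],[0.5,0,0,-0.12,0],[0.5,0,0,-0.17,0],[0.5,0,0,-0.22,0],[0.5,0,0,-0.25,0],[0.5,0,0,-0.25,0],[0.5,0,0,-0.25,0]],
  ],
)

```text
time_s: 8.2
tcp_pos: [0.677, 0.1262, 0.2091]
eef_rot: [-180.0, 0.1, -135.4]
contact_force: [-0.2, 1.1, -1.5]
gripper_width: 0.0438
gripper_force: 0.0
```

```bash
python3 -c "
from h import *
go((.4637,-.0246),.2,-152.8)
"
```

```text
t 8.2 tcp [0.677  0.1262 0.2091] [-1.7997e+02  1.1000e-01 -1.3540e+02] F [-0.2  1.1 -1.5] w 0.0438 0.0 -> share [0.5156 0.0848 0.0182] turn 0.2025
```

>>> play_rows(
  rows=[
    [[0.3,0.07,0.01,0,0.03],[0.3,0.15,0.02,0,0.06],[0.3,0.23,0.04,0,0.09],[0.3,0.31,0.05,0,0.12],[0.3,0.39,0.06,0.01,0.15],[0.3,0.47,0.08,0.018,0.18],[0.3,0.516,0.085,0.018,0.202],[0.3,0.516,0.085,0.018,0.202]],
  ],
)

```text
time_s: 8.87
tcp_pos: [0.4584, -0.0272, 0.1981]
eef_rot: [179.9, -0.1, -153.0]
contact_force: [0.1, -0.5, 0.5]
gripper_width: 0.0614
gripper_force: 0.0
```

```bash
python3 -c "
from h import *
go((.4637,-.0246),.094,-152.8)
c=r.camera_info('wrist'); im=r.capture('wrist')[:,:,::-1]; cv2.imwrite('pics/w2.png',im); np.save('w2.npy',c)
T=r.capture('top')[:,:,::-1]; cv2.imwrite('pics/t3.png',T)
cv2.imwrite('pics/m.png',np.hstack([cv2.resize(im,(400,300)),cv2.resize(T[150:330,230:430],(400,360))[:300]]))
f=240/np.tan(np.radians(c['fovy']/2)); P=np.array(c['pose'])
for n,p in (('pull',(.4637,-.0246,.122)),('cap',(.4637,-.0246,.113))):
    q=P[:3,:3].T@(np.array(p)-P[:3,3]); print(n,(q[:2]/q[2]*f+[c['cx'],c['cy']]).round(1))
"
```

```text
t 8.87 tcp [ 0.4584 -0.0272  0.1981] [ 1.7993e+02 -1.3000e-01 -1.5296e+02] F [ 0.1 -0.5  0.5] w 0.0614 0.0 -> share [-1.190e-02 -2.000e-04  2.081e-01] turn -0.0019
pull [323.2 253.7]
cap [323.1 250. ]
```

View pics/m.png

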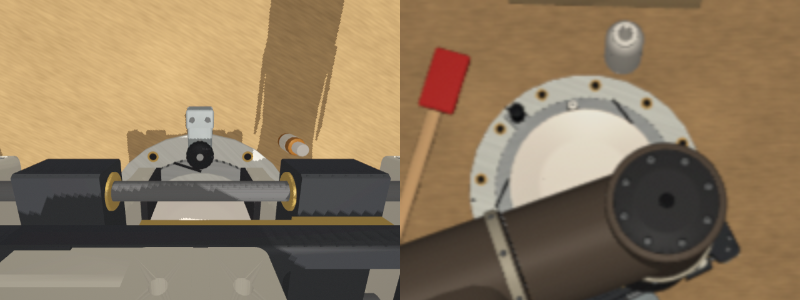

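View pics/w2.png

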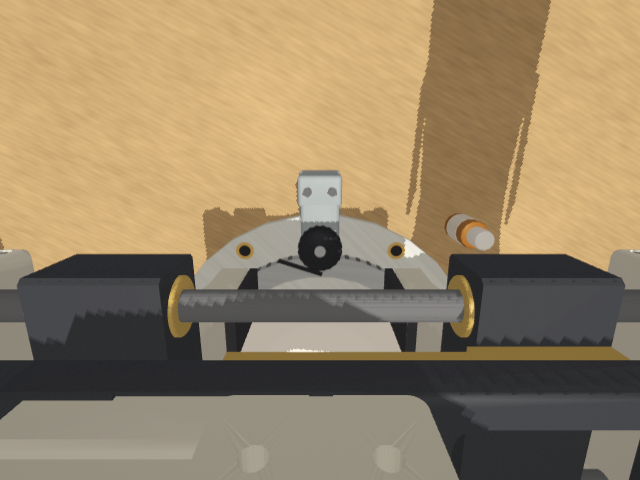

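The ring knob now sits on the locked mark. In the wrist view the pull knob's cap is centred at about (320,248), its top button at (319.5,252), and the droppers are off to the right.

```bash
python3 -c "
from h import *
c=np.load('w2.npy',allow_pickle=True).item(); ct=r.camera_info('top'); T=cv2.imread('pics/t3.png'); im=cv2.imread('pics/w2.png')
C=np.array([.5843,.0367])
k=dark(T,(288,205),10); print(k)
p=plane(ct,k[0][0],.1)[:2]-np.array([.5842,.037]); print('ring bearing',np.degrees(np.arctan2(p[1],p[0])),np.hypot(*p))
m=(im.max(2)<50).astype(np.uint8); n,l,s,ce=cv2.connectedComponentsWithStats(m); i=l[245,312]; print(s[i],ce[i])
x,y,w,h,_=s[i]; print('cap .115',plane(c,(x+w/2-.5,y+h/2-.5),.115), 'button',plane(c,(319.5,252),.122))
print(tri(ray(c,(x+w/2-.5,y+h/2-.5)),ray(ct,(346.9,288.5))))
"
```

```text
[([288.0, 206.0], [284, 202, 8, 9, 50])]
ring bearing 46.91966976748006 0.12447803185849915
[ 278  226   64   50 1508] [317.81564987 249.50265252]
cap .115 [ 0.46796886 -0.03352314  0.115     ] button [ 0.46379378 -0.02747579  0.122     ]
(array([ 0.46900896, -0.02818025,  0.09845246]), [np.float64(5.0), np.float64(5.0)])
```

>>> play_rows(
  rows=[
    [[0.3,-0.01,-0.002,0.03,0],[0.3,-0.01,-0.002,0.06,0],[0.3,-0.01,-0.002,0.09,0],[0.3,-0.01,-0.002,0.12,0],[0.3,-0.01,-0.002,0.15,0],[0.3,-0.01,-0.002,0.18,0],[0.3,-0.01,-0.002,0.208,0],[0.3,-0.01,-0.002,0.208,0]],
  ],
)

```text
time_s: 9.63
tcp_pos: [0.4668, -0.0234, 0.0919]
eef_rot: [179.9, -0.3, -152.7]
contact_force: [-0.7, -0.3, -1.4]
gripper_width: 0.0616
gripper_force: 0.0
```

>>> play_rows(
  rows=[
    [[0.75,0,0,0,0],[0.75,0,0,0,0],[0.75,0,0,0,0],[0.75,0,0,0,0],[0.75,0,0,0,0],[0.75,0,0,0,0],[0.75,0,0,0,0],[0.75,0,0,0,0]],
  ],
  squeeze=10,
)

```text
time_s: 10.3
tcp_pos: [0.4683, -0.023, 0.0956]
eef_rot: [180.0, 0.1, -152.7]
contact_force: [-2.5, 4.3, 6.5]
gripper_width: 0.0307
gripper_force: 10.0
```

```bash
python3 -c "
from h import *
go((.4637,-.0258),.094,-152.8)
c=r.camera_info('wrist'); im=r.capture('wrist')[:,:,::-1]; cv2.imwrite('pics/w3.png',im[180:420,160:480])
"
```

```text
t 10.3 tcp [ 0.4683 -0.023   0.0956] [ 1.7999e+02  7.0000e-02 -1.5273e+02] F [-2.5  4.3  6.5] w 0.0307 10.0 -> share [ 0.0108 -0.0007  0.0033] turn 0.0008
```

View pics/w3.png

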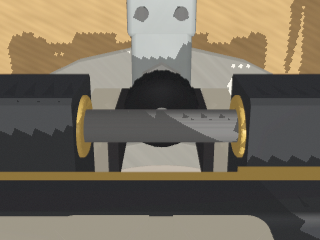

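The fingers close on the cap at 30.7 mm, but the pads sit about 5 mm inward of its axis. I'll reopen a little, shift outward and regrip firmly.

>>> play_rows(
  rows=[
    [[0.5,0,0,0,0],[0.5,0,0,0,0],[0.5,0,0,0,0],[0.5,0.005,0,0.003,0],[0.5,0.01,0,0.003,0],[0.5,0.01,0,0.003,0],[0.5,0.01,0,0.003,0],[0.5,0.01,0,0.003,0]],
  ],
)

```text
time_s: 11.02
tcp_pos: [0.4636, -0.0257, 0.0936]
eef_rot: [-180.0, 0.0, -152.7]
contact_force: [0.3, -0.6, 0.3]
gripper_width: 0.0436
gripper_force: 0.0
```

>>> play_rows(
  rows=[
    [[0.8,0,0,0,0],[0.8,0,0,0,0],[0.8,0,0,0,0],[0.8,0,0,0,0],[0.8,0,0,0,0],[0.8,0,0,0,0],[0.8,0,0,0,0],[0.8,0,0,0,0]],
  ],
  squeeze=50,
)

```text
time_s: 11.68
tcp_pos: [0.4636, -0.0254, 0.0936]
eef_rot: [180.0, 0.0, -152.7]
contact_force: [-1.3, 4.0, 2.3]
gripper_width: 0.0293
gripper_force: 50.0
```

>>> play_rows(
  rows=[
    [[0.8,0,0,-0.003,0],[0.8,0,0,-0.006,0],[0.8,0,0,-0.009,0],[0.8,0,0,-0.012,0],[0.8,0,0,-0.015,0],[0.8,0,0,-0.018,0],[0.8,0,0,-0.02,0],[0.8,0,0,-0.02,0]],
  ],
)

```text
time_s: 12.35
tcp_pos: [0.4634, -0.0255, 0.1029]
eef_rot: [180.0, -0.0, -152.8]
contact_force: [4.6, 3.4, -13.8]
gripper_width: 0.0296
gripper_force: 50.0
```

>>> play_rows(
  rows=[
    [[0.8,0,0,-0.001,0],[0.8,0,0,-0.002,0],[0.8,0,0,-0.003,0],[0.8,0,0,-0.004,0],[0.8,0,0,-0.005,0],[0.8,0,0,-0.006,0],[0.8,0,0,-0.006,0],[0.8,0,0,-0.006,0]],
  ],
)

```text
time_s: 13.02
tcp_pos: [0.4634, -0.0255, 0.1056]
eef_rot: [180.0, -0.0, -152.8]
contact_force: [5.2, 3.7, -16.0]
gripper_width: 0.0299
gripper_force: 50.0
```

>>> play_rows(
  rows=[
    [[0.8,0,0,-0.001,0],[0.8,0,0,-0.002,0],[0.8,0,0,-0.002,0],[0.8,0,0,-0.002,0],[0.8,0,0,-0.002,0],[0.8,0,0,-0.002,0],[0.8,0,0,-0.002,0],[0.8,0,0,-0.002,0]],
  ],
)

```text
time_s: 13.68
tcp_pos: [0.4632, -0.0255, 0.1058]
eef_rot: [179.9, -0.1, -152.8]
contact_force: [7.7, 3.7, -24.9]
gripper_width: 0.0298
gripper_force: 50.0
```

```bash
python3 -c "
from h import *
go((.4634,-.0255),.1056,-152.8)
T=r.capture('top')[:,:,::-1]; S=r.capture('scene')[:,:,::-1]
cv2.imwrite('pics/f.png',np.hstack([cv2.resize(S[210:320,255:400],(395,300)),cv2.resize(T[160:310,230:430],(400,300))]))
"
```

```text
t 13.68 tcp [ 0.4632 -0.0255  0.1058] [ 1.7994e+02 -5.0000e-02 -1.5279e+02] F [  7.7   3.7 -24.9] w 0.0298 50.0 -> share [-0.0003 -0.0002  0.0004] turn 0.0001
```

View pics/f.png

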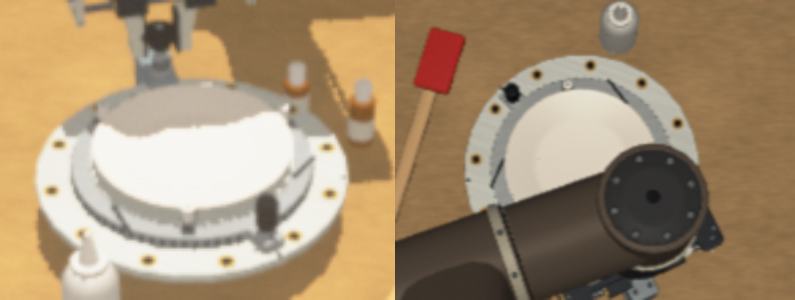

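The force jumped from 16 N to 25 N with no further rise, so the plunger is at its stop. The ring is still on the mark, and the plate and wheel are undisturbed. I'll hold once to confirm it is steady, then hand in.

>>> play_rows(
  rows=[
    [[0.8,0,0,0,0],[0.8,0,0,0,0],[0.8,0,0,0,0],[0.8,0,0,0,0],[0.8,0,0,0,0],[0.8,0,0,0,0],[0.8,0,0,0,0],[0.8,0,0,0,0]],
  ],
  squeeze=58,
)

```text
time_s: 14.45
tcp_pos: [0.4632, -0.0254, 0.1058]
eef_rot: [179.9, -0.1, -152.8]
contact_force: [7.6, 3.6, -24.7]
gripper_width: 0.0295
gripper_force: 58.0
```

```bash
python3 -c "
from h import *
go((.4634,-.0255),.1056,-152.8)
s=r.get_state()
if s['contact_force'][2]<-14: print(r.close_job())"
```

```text
t 14.45 tcp [ 0.4632 -0.0254  0.1058] [ 1.7994e+02 -5.0000e-02 -1.5278e+02] F [  7.6   3.6 -24.7] w 0.0295 58.0 -> share [-0.0002 -0.0003  0.0004] turn 0.0002
the job is handed in; nothing more can be done
None
```

I turned the lock ring clockwise to its stop at the locked mark with the pin seated, then pulled the index plunger fully back (about 12 mm) and handed the job in at 14.45 s still holding it; no verdict was returned.

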